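Transfer the sample tubes to the wooden rack in reverse order

ROBOT

A 6-joint arm with a two-finger parallel gripper is mounted at the origin on the work surface. World frame = base frame: x ahead of the robot, y to its left, z up, the work surface at z = 0. Lengths are in m, angles in degrees, forces in N, time in s.
With the tool pointing down it reaches from about 0.375 to 0.975 m from the base axis. Payload 3.8 kg.
Tool frame: the origin (TCP) lies midway between the tips of the shut fingers; the grasp point (between the pads) lies 19 mm behind it; z points along the fingers, y is the line along which they close (so a half turn about z gives the same grasp; the last joint's range is limited). The gripper opens to 88 mm and grips with 3 to 60 N. Pads are 18 mm wide; open, the fingers measure 123 mm over their backs; the gripper's body (75 mm by 187 mm) begins 45 mm behind the grasp point.
Start: joints at [73.688, 15.12, 91.902, -0, 72.978, -2.114], TCP at [0.166, 0.654, 0.239] pointing down, gripper open.
Joint ranges: [-150.88, 150.88], [-54.13, 125.18], [17.81, 147.31], [-75.09, 255.09], [0, 152.58], [-146.25, 146.25]. Speed limits (degrees/s): [147.25, 147.25, 180, 180, 180, 180].

INTERFACE

Orientations are given as [roll, pitch, yaw] about the fixed x, y, z axes, in that order (R = Rz(yaw) Ry(pitch) Rx(roll)).
In Python, from bench import arm gives the robot as it stands.
- The arm moves only by the shell command python3 -m handwheel 'ROWS' [OPENING] [FORCE]. ROWS is JSON, a list of rows, each an object with "delta_pos": the shift along the world's x, y, z in mm, a list of three; "turn": the turn about the world's z in degrees. In form: [{"delta_pos": [tx, ty, tz], "turn": turn}, ...]. A call has 1 to 5 rows; each row is the pose to reach, as a shift and turn from the pose commanded when the call began; what a row does not reach only later rows make up. A row lasts 1/12 s, in which the tool goes at most 41.7 mm and 7.16 degrees, less where a joint would pass 70% of its speed; a pose out of reach is approached as far as the arm can. A call with a gripper value outside its range is refused whole. OPENING is the opening, from 0 (shut) to 1 (fully open), set as the call begins (- or left out, the last holds). The fingers move at their own pace and stop on an object; FORCE is the grip in N (left out, the last holds). Time passes only in rows, so rows that repeat a pose let the fingers close. It gives the time, the measured TCP pose, the force, the opening and the grip force at its end, in the units of the state.
- arm.sense(): the state, without advancing time (a new reading comes with each control period).
- arm.capture(name): name is "side" or "top" or "wrist"; returns a dict with "img" (420x560x3 uint8, blue, green, red), "K" (3x3 intrinsics, pixels), "cam_to_world" (4x4, takes a point from camera to world coordinates). Camera axes: x right, y down, z forward; pixel columns grow to the right and rows downward; lengths in m; the calibration is good to about 2 mm. A picture is of the moment at which its call begins. There is no depth.
- arm.job_done(): hands the job in; it is judged then, once.
Trained networks look in a picture, given as the dict that the camera call returned (one of the last four; its "shot" number tells which), for a name from the list of things; names that differ only in an ending like _2 or _b are one class to them, and where a whole thing is asked for, a point or a joint stands for the part that bears it (a point fixed in the world has none). Each returns a list of dicts, best first, with "p" (0 to 1); they miss things now and then, are a little off and sometimes report something else, mostly with a low value. They report only what shows in the picture. A call takes as long as a camera call.
- arm.recognise(label, picture): "at" ([column, row] in pixels, amid what is visible of it).
The state is a dict: "time": time; "q": joint angles; "joint_velocities": joint speeds; "joint_torque": joint torques, N m; "eef_pos": TCP position; "tcp_rot": TCP orientation; "contact_force": force on the tool from outside, world axes, zero at the start; "torque": the same for the moment, N m; "grip_width": opening from 0.0 (shut) to 1.0 (fully open); "grasp_force": force on a finger pad.
Only numpy, scipy, OpenCV 4.12 (cv2) and the standard library are available. Lean on these libraries where they do the work, as an engineer would, in place of code of your own. Each camera call takes 0.05 s, during which the arm holds its last target. There are 200 camera calls.

TASK

Move the four capped sample tubes from the clear rack to the wooden rack in reverse order, counting from each rack's black end: the tube that stands nearest the black end of the clear rack goes into the hole farthest from the black end of the wooden rack, the next one into the next hole, and so on. Set each tube down gently, without dropping it, and leave all four standing upright on the floor of the wooden rack, one to a hole.

Things in the scene. Friction and masses are not known exactly. Their poses are not given: they have to be found in the camera images.
- tube_red: Loose flat-bottomed white sample tube with a red screw cap and a red band; 95 mm tall, body 30 mm in diameter, the cap 33 mm in diameter and occupying the top 20 mm; 30 to 65 g. Origin at the centre of the underside, z up along the tube; its yaw means nothing. It starts upright in a hole of the clear rack, up to 4 mm off the hole's centre, standing on the rack's floor.
- tube_yellow: Loose flat-bottomed white sample tube with a yellow screw cap and a yellow band; 95 mm tall, body 30 mm in diameter, the cap 33 mm in diameter and occupying the top 20 mm; 30 to 65 g. Origin at the centre of the underside, z up along the tube; its yaw means nothing. It starts upright in a hole of the clear rack, up to 4 mm off the hole's centre, standing on the rack's floor.
- tube_green: Loose flat-bottomed white sample tube with a green screw cap and a green band; 95 mm tall, body 30 mm in diameter, the cap 33 mm in diameter and occupying the top 20 mm; 30 to 65 g. Origin at the centre of the underside, z up along the tube; its yaw means nothing. It starts upright in a hole of the clear rack, up to 4 mm off the hole's centre, standing on the rack's floor.
- tube_blue: Loose flat-bottomed white sample tube with a blue screw cap and a blue band; 95 mm tall, body 30 mm in diameter, the cap 33 mm in diameter and occupying the top 20 mm; 30 to 65 g. Origin at the centre of the underside, z up along the tube; its yaw means nothing. It starts upright in a hole of the clear rack, up to 4 mm off the hole's centre, standing on the rack's floor.
- tag_red: Thin red place tag (14 x 34 x 3 mm) fixed on the top face of the clear rack beside the hole where the red-capped tube starts, on the side of the row away from the robot. It stays there as a record of the starting order. Origin: centre of its underside; the hole's centre is 40 mm from it along its -x; its y runs along the rack.
- tag_yellow: Thin yellow place tag (14 x 34 x 3 mm) fixed on the top face of the clear rack beside the hole where the yellow-capped tube starts, on the side of the row away from the robot. It stays there as a record of the starting order. Origin: centre of its underside; the hole's centre is 40 mm from it along its -x; its y runs along the rack.
- tag_green: Thin green place tag (14 x 34 x 3 mm) fixed on the top face of the clear rack beside the hole where the green-capped tube starts, on the side of the row away from the robot. It stays there as a record of the starting order. Origin: centre of its underside; the hole's centre is 40 mm from it along its -x; its y runs along the rack.
- tag_blue: Thin blue place tag (14 x 34 x 3 mm) fixed on the top face of the clear rack beside the hole where the blue-capped tube starts, on the side of the row away from the robot. It stays there as a record of the starting order. Origin: centre of its underside; the hole's centre is 40 mm from it along its -x; its y runs along the rack.
- clear_rack: Clear pale blue acrylic rack, full at the start, 100 mm (x) by 298 mm (y), fixed, on either side, turned. Floor 10 mm thick; top plate 8 mm thick, its top 38 mm above the table, with four round 46 mm holes at x = 0, y = +97.5, +32.5, -32.5, -97.5 mm; end panels 12 mm thick, 46 mm high, only the +y one black. Origin: underside centre, on the table; a tube in it stands with its underside at z = 10 mm.
- wood_rack: Brown wooden rack, empty at the start, 100 mm (x) by 298 mm (y), fixed, on either side, turned. Floor 10 mm thick; top plate 8 mm thick, its top 38 mm above the table, with four round 46 mm holes at x = 0, y = +97.5, +32.5, -32.5, -97.5 mm; end panels 12 mm thick, 46 mm high, only the +y one black. Origin: underside centre, on the table; a tube in it stands with its underside at z = 10 mm.

How it is judged (in metres and radians):
At the end, for the whole second after the job is handed in: Each tube stands in the wooden rack's hole that mirrors its starting place (first from one black end, last from the other), within 13 mm of the hole's centre in x and y, underside within 5 mm of the rack floor, tilted under 0.1 rad, released and at rest (((y of tag_red in the frame of clear_rack between 0.0775 and 0.1175 m and y of tube_red in the frame of wood_rack between -0.1105 and -0.0845 m) or (y of tag_red in the frame of clear_rack between 0.0125 and 0.0525 m and y of tube_red in the frame of wood_rack between -0.0455 and -0.0195 m) or (y of tag_red in the frame of clear_rack between -0.0525 and -0.0125 m and y of tube_red in the frame of wood_rack between 0.0195 and 0.0455 m) or (y of tag_red in the frame of clear_rack between -0.1175 and -0.0775 m and y of tube_red in the frame of wood_rack between 0.0845 and 0.1105 m)) and x of tube_red in the frame of wood_rack between -0.013 and 0.013 m and z of tube_red in the frame of wood_rack between 0.005 and 0.015 m and angle between each of tube_red, tube_yellow, tube_green, tube_blue's own z axis and vertical below 0.1 rad and linear speed of each of tube_red, tube_yellow, tube_green, tube_blue below 0.02 m/s and not (contact force between tube_red and the fingers above 0.05 N) and ((y of tag_yellow in the frame of clear_rack between 0.0775 and 0.1175 m and y of tube_yellow in the frame of wood_rack between -0.1105 and -0.0845 m) or (y of tag_yellow in the frame of clear_rack between 0.0125 and 0.0525 m and y of tube_yellow in the frame of wood_rack between -0.0455 and -0.0195 m) or (y of tag_yellow in the frame of clear_rack between -0.0525 and -0.0125 m and y of tube_yellow in the frame of wood_rack between 0.0195 and 0.0455 m) or (y of tag_yellow in the frame of clear_rack between -0.1175 and -0.0775 m and y of tube_yellow in the frame of wood_rack between 0.0845 and 0.1105 m)) and x of tube_yellow in the frame of wood_rack between -0.013 and 0.013 m and z of tube_yellow in the frame of wood_rack between 0.005 and 0.015 m and not (contact force between tube_yellow and the fingers above 0.05 N) and ((y of tag_green in the frame of clear_rack between 0.0775 and 0.1175 m and y of tube_green in the frame of wood_rack between -0.1105 and -0.0845 m) or (y of tag_green in the frame of clear_rack between 0.0125 and 0.0525 m and y of tube_green in the frame of wood_rack between -0.0455 and -0.0195 m) or (y of tag_green in the frame of clear_rack between -0.0525 and -0.0125 m and y of tube_green in the frame of wood_rack between 0.0195 and 0.0455 m) or (y of tag_green in the frame of clear_rack between -0.1175 and -0.0775 m and y of tube_green in the frame of wood_rack between 0.0845 and 0.1105 m)) and x of tube_green in the frame of wood_rack between -0.013 and 0.013 m and z of tube_green in the frame of wood_rack between 0.005 and 0.015 m and not (contact force between tube_green and the fingers above 0.05 N) and ((y of tag_blue in the frame of clear_rack between 0.0775 and 0.1175 m and y of tube_blue in the frame of wood_rack between -0.1105 and -0.0845 m) or (y of tag_blue in the frame of clear_rack between 0.0125 and 0.0525 m and y of tube_blue in the frame of wood_rack between -0.0455 and -0.0195 m) or (y of tag_blue in the frame of clear_rack between -0.0525 and -0.0125 m and y of tube_blue in the frame of wood_rack between 0.0195 and 0.0455 m) or (y of tag_blue in the frame of clear_rack between -0.1175 and -0.0775 m and y of tube_blue in the frame of wood_rack between 0.0845 and 0.1105 m)) and x of tube_blue in the frame of wood_rack between -0.013 and 0.013 m and z of tube_blue in the frame of wood_rack between 0.005 and 0.015 m and not (contact force between tube_blue and the fingers above 0.05 N)); the robot touches nothing.
It fails at once if the red-capped tube is dropped into the wooden rack (moving faster than 0.5 m/s within 15 mm of the rack's floor) (horizontal distance between tube_red and wood_rack below 0.15 m and z of tube_red in the frame of wood_rack below 0.025 m and linear speed of tube_red above 0.5 m/s).
It fails at once if the yellow-capped tube is dropped into the wooden rack (moving faster than 0.5 m/s within 15 mm of the rack's floor) (horizontal distance between tube_yellow and wood_rack below 0.15 m and z of tube_yellow in the frame of wood_rack below 0.025 m and linear speed of tube_yellow above 0.5 m/s).
It fails at once if the green-capped tube is dropped into the wooden rack (moving faster than 0.5 m/s within 15 mm of the rack's floor) (horizontal distance between tube_green and wood_rack below 0.15 m and z of tube_green in the frame of wood_rack below 0.025 m and linear speed of tube_green above 0.5 m/s).
It fails at once if the blue-capped tube is dropped into the wooden rack (moving faster than 0.5 m/s within 15 mm of the rack's floor) (horizontal distance between tube_blue and wood_rack below 0.15 m and z of tube_blue in the frame of wood_rack below 0.025 m and linear speed of tube_blue above 0.5 m/s).
It also fails if it takes over 109 s, if anything falls off the work surface, if the arm or the gripper's body presses on something with over 40 N, if the wrist force passes 120 N, or if a joint passes its speed limit or range.

## Working session

There is one attempt and no reset: what is moved stays moved. The work goes in short steps, Python scripts to look and compute and a shell command to move; the robot and the scene stay as the last step left them, time stands still between calls to the robot, and variables do not carry over. Pictures are saved under pics/ and viewed, at most 14 in all, crops included, and the job is handed in when it is done.

```bash
mkdir -p pics; python3 - <<'E'
from bench import arm
import cv2
s=arm.sense();print(s['time'],s['eef_pos'],s['tcp_rot'],s['grip_width'])
for n in('side','top'):
    c=arm.capture(n);cv2.imwrite(f'pics/{n}0.png',c['img']);print(n,c['K'].tolist(),c['cam_to_world'].round(3).tolist())
E
```

```text
0.0 [0.16534039 0.65372456 0.23742487] [-1.79874905e+02 -4.39191573e-03  1.65805992e+02] 1.001137119450079
side [[494.93609178023536, 0.0, 280.35359504974934], [0.0, 494.93609178023536, 214.50180673780446], [0.0, 0.0, 1.0]] [[0.939, -0.242, 0.246, 0.317], [-0.345, -0.675, 0.652, -0.656], [0.008, -0.697, -0.717, 0.765], [0.0, 0.0, 0.0, 1.0]]
top [[531.1347219434069, 0.0, 274.0189295673186], [0.0, 531.1347219434069, 209.20284551764698], [0.0, 0.0, 1.0]] [[-0.003, -0.991, 0.137, 0.407], [-1.0, 0.003, 0.004, 0.012], [-0.004, -0.137, -0.991, 1.062], [0.0, 0.0, 0.0, 1.0]]
```

View pics/top0.png

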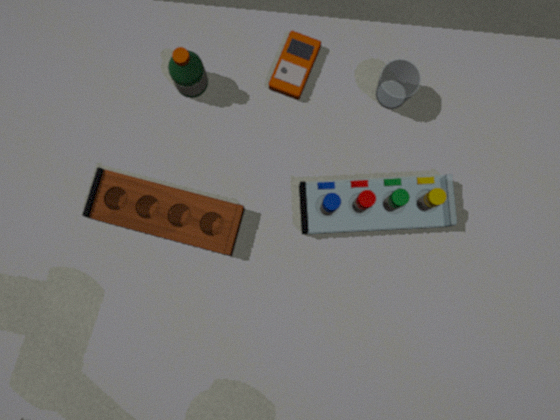

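View pics/side0.png

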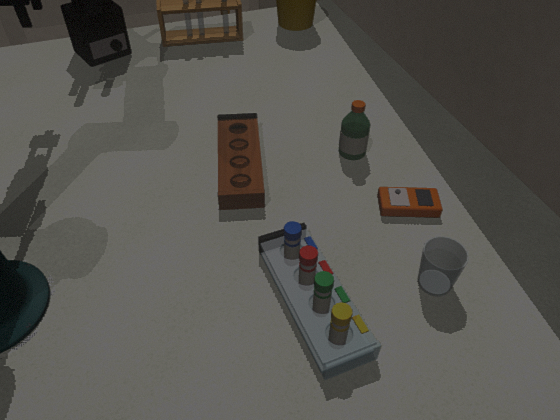

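The top view shows the wood rack with its black end at left (93,193) and holes at about (116,198), (148,207), (180,215) and (211,223). The clear rack's black end is also at left (304,207), with caps blue (331,203), red (366,200), green (399,197), yellow (436,197). So blue goes to hole (211,223), red to (180,215), green to (148,207) and yellow to (116,198).

```bash
cat > h.py <<'E'
from bench import arm
import numpy as np, cv2
def world(c,px,z):
    d=c['cam_to_world'][:3,:3]@np.linalg.solve(c['K'],[px[0],px[1],1.]);o=c['cam_to_world'][:3,3]
    return (o+d*(z-o[2])/d[2])
def proj(c,p):
    T=np.linalg.inv(c['cam_to_world']);q=T[:3,:3]@np.array(p)+T[:3,3];u=c['K']@q;return u[:2]/u[2]
def tri(cs,ps):
    A=[];b=[]
    for c,p in zip(cs,ps):
        d=c['cam_to_world'][:3,:3]@np.linalg.solve(c['K'],[p[0],p[1],1.]);d/=np.linalg.norm(d)
        M=np.eye(3)-np.outer(d,d);A.append(M);b.append(M@c['cam_to_world'][:3,3])
    return np.linalg.lstsq(np.vstack(A),np.hstack(b),rcond=None)[0]
E
python3 - <<'E'
from h import *
t=arm.capture('top');s=arm.capture('side')
P=[]
for k in('blue','red','green','yellow'):
    r=[arm.recognise('tube_'+k,c)[:2] for c in(t,s)]
    g=[arm.recognise('tag_'+k,c)[:1] for c in(t,s)]
    print(k,[[(np.round(x['at'],1).tolist(),round(x['p'],2)) for x in q] for q in r+g])
    if g[0]:print(' tag z.04',world(t,g[0][0]['at'],.041).round(4), tri((t,s),(g[0][0]['at'],g[1][0]['at'])).round(4) if g[1] else '')
    if g[0]:P.append(world(t,g[0][0]['at'],.041)[:2])
P=np.array(P);d=P[0]-P[-1];print('clear y axis deg',np.degrees(np.arctan2(d[1],d[0])),np.linalg.norm(d))
H=np.array([world(t,p,.034)[:2] for p in((211,222),(180,214),(148,206),(116,198))]);d=H[-1]-H[0]
print(H.round(4),'wood y deg',np.degrees(np.arctan2(d[1],d[0])),np.linalg.norm(d))
E
```

```text
blue [[([330.2, 202.3], 0.8)], [([290.7, 237.4], 0.93), ([308.4, 262.6], 0.44)], [], [([340.4, 293.7], 0.49)]]
red [[([362.5, 202.0], 0.78)], [([306.6, 263.4], 0.66)], [], [([328.2, 266.2], 0.6)]]
green [[([393.4, 203.2], 0.85), ([326.3, 183.0], 0.2)], [([306.2, 264.8], 0.26)], [([392.9, 182.0], 0.61)], []]
 tag z.04 [ 0.6011 -0.2163  0.041 ] 
yellow [[([430.4, 201.8], 0.75)], [([338.8, 326.0], 0.93)], [([422.6, 179.3], 0.58)], [([364.1, 321.7], 0.56)]]
 tag z.04 [ 0.6063 -0.2744  0.041 ] [ 0.611  -0.2776  0.0336]
clear y axis deg 95.06822616362967 0.058351203180173034
[[0.5245 0.1387]
 [0.5404 0.1995]
 [0.5564 0.2625]
 [0.5725 0.3257]] wood y deg 75.61731118681449 0.19309600243352368
```

```bash
python3 -m handwheel '[{"delta_pos":[28,-30,5],"turn":-6},{"delta_pos":[56,-60,10],"turn":-12},{"delta_pos":[82,-90,15],"turn":-18},{"delta_pos":[110,-120,20],"turn":-24},{"delta_pos":[138,-150,25],"turn":-30}]' 1 20
python3 -m handwheel '[{"delta_pos":[28,-30,5],"turn":-6},{"delta_pos":[56,-60,10],"turn":-12},{"delta_pos":[82,-90,15],"turn":-18},{"delta_pos":[110,-120,20],"turn":-24},{"delta_pos":[138,-150,25],"turn":-30}]'
python3 -m handwheel '[{"delta_pos":[20,-25,5],"turn":-6},{"delta_pos":[40,-50,10],"turn":-12},{"delta_pos":[57,-80,15],"turn":-18},{"delta_pos":[57,-107,20],"turn":-24},{"delta_pos":[57,-122,25],"turn":-30}]'
python3 -m handwheel '[{"delta_pos":[0,0,0],"turn":0},{"delta_pos":[0,0,0],"turn":0}]'
python3 - <<'E'
from h import *
w=arm.capture('wrist');cv2.imwrite('pics/w1.png',w['img']);np.savez('w1.npz',**w);s=arm.sense();print(s['q'],s['eef_pos'],s['tcp_rot'])
E
```

```text
time: 1.42
eef_pos: [0.3043, 0.503, 0.264]
tcp_rot: [180.0, 0.0, 135.6]
contact_force: [0.9, -0.1, 0.5]
grip_width: 1.002
grasp_force: 0.0
time: 1.83
eef_pos: [0.4425, 0.3527, 0.2893]
tcp_rot: [180.0, -0.0, 105.5]
contact_force: [0.7, 0.2, 0.3]
grip_width: 0.999
grasp_force: 0.0
time: 2.25
eef_pos: [0.4994, 0.2295, 0.3139]
tcp_rot: [180.0, 0.1, 75.4]
contact_force: [0.2, 0.5, 0.7]
grip_width: 1.0
grasp_force: 0.0
time: 2.42
eef_pos: [0.4989, 0.2319, 0.3143]
tcp_rot: [180.0, -0.1, 75.8]
contact_force: [-1.0, 0.2, 0.1]
grip_width: 0.998
grasp_force: 0.0
[ 2.23939871e+01 -6.81672490e-01  1.01707711e+02  3.49707524e-02
  7.89378638e+01  3.64992845e+01] [0.49859178 0.23259492 0.31382711] [ 1.79991401e+02 -4.90631942e-02  7.58880072e+01]
```

View pics/w1.png

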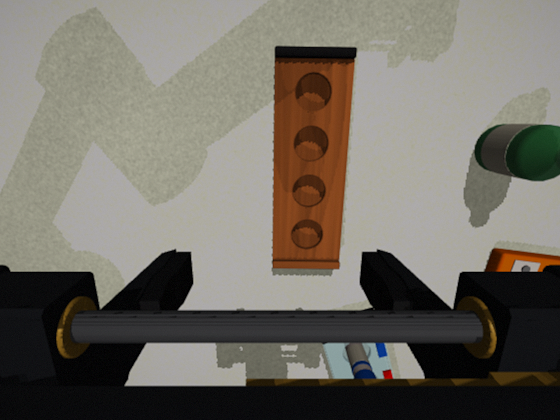

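The wrist view shows the wood rack with its black end up (315,52) and hole rims at about (313,91), (311,143), (309,190), (307,233). I'll fit the rack pose to these and to the top view, then move over to the clear rack.

```bash
python3 - <<'E'
from h import *
from scipy.optimize import least_squares
w=dict(np.load('w1.npz'));t=arm.capture('top')
hy=[.0975,.0325,-.0325,-.0975]
W=[(313,91),(311,143),(309,190),(307,233)];T=[(116,198),(148,206),(180,214.5),(211.5,223)]
def pts(v,z=.038):return [(v[0]-np.sin(v[2])*y,v[1]+np.cos(v[2])*y,z) for y in hy]
def f(v,sets):return np.hstack([proj(c,p)-q for c,Q in sets for p,q in zip(pts(v),Q)])
for n,S in(('wrist',[(w,W)]),('top',[(t,T)]),('both',[(w,W),(t,T)])):
    r=least_squares(f,[.55,.23,-.25],args=(S,));print(n,r.x[:2].round(4),np.degrees(r.x[2]).round(2),r.fun.round(1))
v=r.x;print('holes',np.round(pts(v),4)[:,:2])
a=np.linspace(0,6.3,40)
im=[]
for c in(w,t):
    i=cv2.resize(c['img'],None,fx=3,fy=3,interpolation=3)
    for p in pts(v):
        e=np.array([proj(c,(p[0]+.023*np.cos(x),p[1]+.023*np.sin(x),.038)) for x in a]);cv2.polylines(i,[np.int32(e*3+1)],True,(255,255,0),1)
    im.append(i)
A=im[0][120:820,780:1120];B=im[1][460:820,200:800]
A=cv2.resize(A,None,fx=.8,fy=.8)
o=np.zeros((600,800,3),np.uint8);o[:A.shape[0],:A.shape[1]]=A;B=cv2.resize(B,(500,300));o[:300,290:790]=B
cv2.imwrite('pics/ov1.png',o)
E
python3 -m handwheel '[{"delta_pos":[5,-40,0],"turn":2},{"delta_pos":[10,-80,0],"turn":4},{"delta_pos":[15,-120,0],"turn":6},{"delta_pos":[20,-160,0],"turn":8},{"delta_pos":[20,-200,0],"turn":10}]'
python3 -m handwheel '[{"delta_pos":[5,-40,0],"turn":2},{"delta_pos":[10,-80,0],"turn":4},{"delta_pos":[15,-120,0],"turn":6},{"delta_pos":[20,-160,0],"turn":7},{"delta_pos":[20,-200,0],"turn":7}]'
python3 -m handwheel '[{"delta_pos":[0,0,0],"turn":0},{"delta_pos":[0,0,0],"turn":0}]'
python3 - <<'E'
from h import *
w=arm.capture('wrist');cv2.imwrite('pics/w2.png',w['img']);np.savez('w2.npz',**w);s=arm.sense();print(s['q'],s['eef_pos'],s['tcp_rot'])
E
```

```text
wrist [0.5473 0.2317] -14.76 [ 0.1 -0.2 -0.1 -0.3 -0.1  0.1  0.1  0.5]
top [0.5472 0.2305] -14.9 [-0.1 -0.2 -0.2  0.2 -0.2  0.1  0.5 -0. ]
both [0.5473 0.2313] -14.81 [ 0.2  0.2 -0.  -0.  -0.1  0.3  0.1  0.8 -0.5 -0.2 -0.6  0.1 -0.6 -0.
  0.1 -0.1]
holes [[0.5722 0.3255]
 [0.5556 0.2627]
 [0.539  0.1999]
 [0.5224 0.137 ]]
time: 2.93
eef_pos: [0.5189, 0.0321, 0.3132]
tcp_rot: [-180.0, -0.0, 86.1]
contact_force: [-0.1, 0.4, -0.2]
grip_width: 1.001
grasp_force: 0.0
time: 3.35
eef_pos: [0.5394, -0.1682, 0.3132]
tcp_rot: [180.0, -0.0, 93.1]
contact_force: [-0.1, 0.4, -0.3]
grip_width: 1.0
grasp_force: 0.0
time: 3.52
eef_pos: [0.5388, -0.1684, 0.3128]
tcp_rot: [-179.9, -0.1, 92.7]
contact_force: [0.0, 0.5, 0.5]
grip_width: 1.001
grasp_force: 0.0
[-1.97870724e+01  9.71017964e-01  1.00141003e+02  4.92527189e-02
  7.89681967e+01 -2.26193382e+01] [ 0.53877044 -0.16706445  0.31295667] [-1.79944537e+02 -7.54656751e-02  9.28227707e+01]
```

View pics/ov1.png

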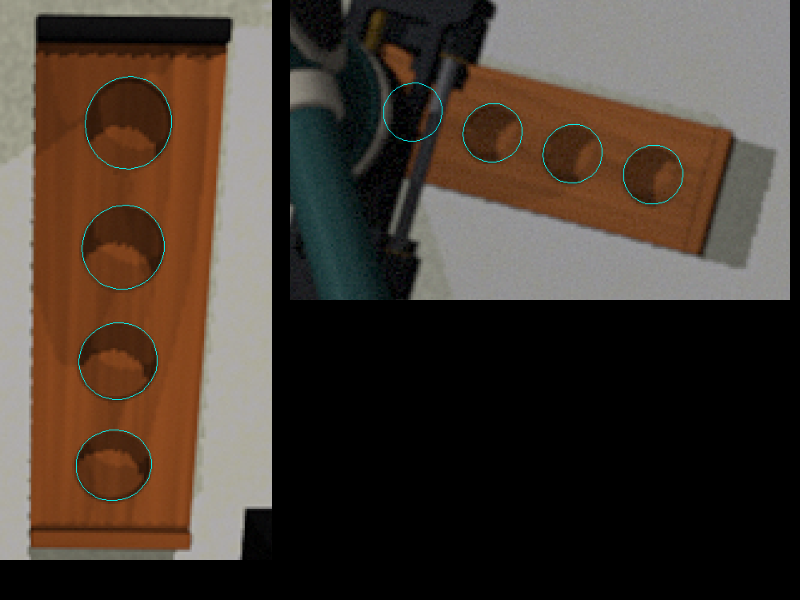

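View pics/w2.png

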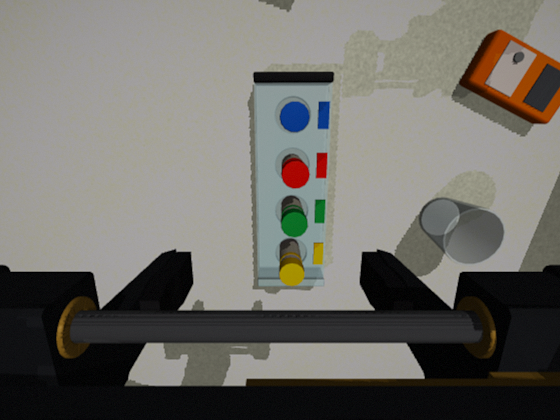

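The wood rack overlay fits the rims to within 1–2 px. The clear rack view shows caps blue (294,117), red (295,172), green (293,221), yellow (291,270), with matching tags to the right.

```bash
python3 - <<'E'
from h import *
w=dict(np.load('w2.npz'));hsv=cv2.cvtColor(w['img'],cv2.COLOR_BGR2HSV)
T=[]
for k,h,p in(('blue',112,(294,117)),('red',0,(295,174)),('green',65,(293,223)),('yellow',25,(291,273))):
    d=np.abs((hsv[...,0].astype(int)-h+90)%180-90)
    m=((d<12)&(hsv[...,1]>130)&(hsv[...,2]>60)).astype(np.uint8)
    n,l,st,ce=cv2.connectedComponentsWithStats(m)
    i=l[p[1],p[0]];print(k,st[i],ce[i].round(1),world(w,ce[i],.097).round(4)[:2])
    c=[j for j in range(1,n) if abs(ce[j][0]-321)<8 and st[j,4]>60 and abs(ce[j][1]-p[1])<30]
    for j in c:q=world(w,ce[j],.04)[:2];print('  tag',q.round(4));T.append(q)
T=np.array(T);d=T[0]-T[-1];a=np.arctan2(d[1],d[0]);print(np.degrees(a)-90,np.linalg.norm(d))
n=np.array([np.sin(a),-np.cos(a)]);print('holes',(T-.04*n).round(4))
E
```

```text
blue [280 102  29  30 691] [294.2 116.3] [ 0.5552 -0.0904]
  tag [ 0.5958 -0.0863]
red [282 158  27  30 653] [294.6 172.8] [ 0.5599 -0.154 ]
  tag [ 0.5993 -0.1509]
green [281 212  26  25 514] [294.1 223.8] [ 0.5633 -0.2176]
  tag [ 0.6024 -0.2158]
yellow [279 252  25  34 637] [291.2 269.7] [ 0.5637 -0.2807]
  tag [ 0.6059 -0.281 ]
2.967730666245018 0.1949153135990119
holes [[ 0.5559 -0.0884]
 [ 0.5593 -0.1529]
 [ 0.5624 -0.2179]
 [ 0.566  -0.283 ]]
```

```bash
python3 -m handwheel '[{"delta_pos":[8,35,-20],"turn":0},{"delta_pos":[16,70,-40],"turn":0},{"delta_pos":[16,78,-75],"turn":0},{"delta_pos":[16,78,-115],"turn":0},{"delta_pos":[16,78,-155],"turn":0}]' 1 15
python3 -m handwheel '[{"delta_pos":[0,0,-30],"turn":0},{"delta_pos":[0,0,-55],"turn":0},{"delta_pos":[0,0,-75],"turn":0},{"delta_pos":[0,0,-85],"turn":0},{"delta_pos":[0,0,-85],"turn":0}]'
python3 -m handwheel '[{"delta_pos":[0,0,0],"turn":0},{"delta_pos":[0,0,0],"turn":0},{"delta_pos":[0,0,0],"turn":0},{"delta_pos":[0,0,0],"turn":0},{"delta_pos":[0,0,0],"turn":0}]' 0 15
python3 -m handwheel '[{"delta_pos":[0,0,0],"turn":0},{"delta_pos":[0,0,0],"turn":0},{"delta_pos":[0,0,0],"turn":0}]'
python3 -m handwheel '[{"delta_pos":[0,0,15],"turn":0},{"delta_pos":[0,0,40],"turn":0},{"delta_pos":[0,0,70],"turn":0},{"delta_pos":[0,0,100],"turn":0},{"delta_pos":[0,0,120],"turn":0}]'
python3 - <<'E'
from h import *
w=arm.capture('side');cv2.imwrite('pics/s1.png',w['img'])
E
```

```text
time: 3.98
eef_pos: [0.5554, -0.0859, 0.1583]
tcp_rot: [179.8, 0.0, 93.1]
contact_force: [0.9, -0.8, 0.1]
grip_width: 0.999
grasp_force: 0.0
time: 4.4
eef_pos: [0.5523, -0.0871, 0.0709]
tcp_rot: [-179.7, -0.1, 93.0]
contact_force: [-0.1, -0.1, -0.7]
grip_width: 0.998
grasp_force: 0.0
time: 4.82
eef_pos: [0.5555, -0.0899, 0.075]
tcp_rot: [179.9, 0.0, 92.8]
contact_force: [0.5, 0.2, -0.6]
grip_width: 0.648
grasp_force: 0.0
time: 5.07
eef_pos: [0.5546, -0.0898, 0.0739]
tcp_rot: [180.0, 0.0, 92.8]
contact_force: [0.1, -0.9, -0.2]
grip_width: 0.417
grasp_force: 0.0
time: 5.48
eef_pos: [0.5555, -0.0899, 0.1966]
tcp_rot: [179.8, 0.0, 92.8]
contact_force: [0.7, -0.1, -0.8]
grip_width: 0.367
grasp_force: 15.0
```

View pics/s1.png

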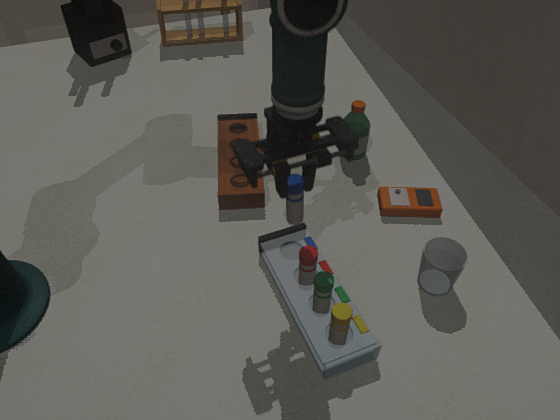

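Blue (295,200) is held. The fingers only finished closing as the lift began, so I'll measure how high the tube sits in the grip.

```bash
python3 -m handwheel '[{"delta_pos":[0,0,0],"turn":0},{"delta_pos":[0,0,0],"turn":0}]'
python3 - <<'E'
from h import *
s=arm.sense();print(s['eef_pos'],s['tcp_rot'],s['grasp_force'])
w=arm.capture('side');x,y,z=s['eef_pos'];i=cv2.resize(w['img'],None,fx=4,fy=4,interpolation=3)
a=np.linspace(0,6.3,40)
for b,col in((.13,(0,255,0)),(.12,(0,255,255)),(.11,(0,0,255))):
  for zz,r in((b,.015),(b+.095,.0165)):
    e=np.array([proj(w,(x+r*np.cos(t),y+r*np.sin(t),zz)) for t in a]);cv2.polylines(i,[np.int32(e*4+2)],True,col,1)
cv2.imwrite('pics/s2.png',i[640:960,1000:1360])
E
```

```text
time: 5.7
eef_pos: [0.5542, -0.0896, 0.1932]
tcp_rot: [-180.0, -0.0, 92.8]
contact_force: [0.1, 0.7, -1.9]
grip_width: 0.367
grasp_force: 15.0
[ 0.55420417 -0.08961901  0.19315967] [-1.79979449e+02 -4.37132680e-03  9.27961628e+01] 14.978463286533952
```

View pics/s2.png

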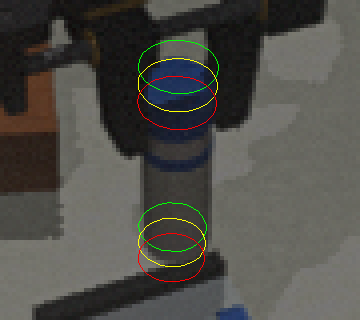

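Bottom edge matches the z≈0.12 circle, so the TCP is ~73 mm above the tube underside and placing height is TCP ≈ 0.0835.

```bash
python3 -m handwheel '[{"delta_pos":[-6,40,0],"turn":-4},{"delta_pos":[-12,80,0],"turn":-8},{"delta_pos":[-18,120,0],"turn":-12},{"delta_pos":[-24,160,0],"turn":-15},{"delta_pos":[-29,195,0],"turn":-18}]'
python3 -m handwheel '[{"delta_pos":[-4,32,0],"turn":0},{"delta_pos":[-4,32,0],"turn":0},{"delta_pos":[-4,32,-20],"turn":0},{"delta_pos":[-4,32,-45],"turn":0},{"delta_pos":[-4,32,-70],"turn":0}]'
python3 -m handwheel '[{"delta_pos":[0,0,-15],"turn":0},{"delta_pos":[0,0,-27],"turn":0},{"delta_pos":[0,0,-34],"turn":0},{"delta_pos":[0,0,-37],"turn":0},{"delta_pos":[0,0,-37],"turn":0}]'
python3 -m handwheel '[{"delta_pos":[0,0,-1],"turn":0},{"delta_pos":[0,0,-1],"turn":0}]'
python3 -m handwheel '[{"delta_pos":[0,0,-1],"turn":0},{"delta_pos":[0,0,-1],"turn":0}]'
python3 - <<'E'
from h import *
s=arm.sense();print(s['eef_pos'],s['tcp_rot'])
w=arm.capture('side');i=cv2.resize(w['img'][90:240,180:330],None,fx=4,fy=4,interpolation=3);cv2.imwrite('pics/s3.png',i)
E
```

```text
time: 6.17
eef_pos: [0.5232, 0.1071, 0.191]
tcp_rot: [-179.8, 0.1, 74.6]
contact_force: [0.6, -0.4, -0.9]
grip_width: 0.37
grasp_force: 15.0
time: 6.58
eef_pos: [0.5208, 0.1372, 0.1216]
tcp_rot: [-179.9, 0.0, 74.9]
contact_force: [0.9, -0.1, -0.5]
grip_width: 0.367
grasp_force: 15.0
time: 7.0
eef_pos: [0.5212, 0.137, 0.0859]
tcp_rot: [-179.9, 0.0, 74.8]
contact_force: [-0.6, -0.0, -0.8]
grip_width: 0.369
grasp_force: 15.0
time: 7.17
eef_pos: [0.5225, 0.1375, 0.0867]
tcp_rot: [179.9, -0.1, 74.8]
contact_force: [-0.3, 0.1, -0.5]
grip_width: 0.368
grasp_force: 15.0
time: 7.33
eef_pos: [0.5221, 0.1375, 0.0855]
tcp_rot: [179.9, -0.0, 74.8]
contact_force: [0.2, 0.2, -1.1]
grip_width: 0.363
grasp_force: 15.0
[0.52213607 0.13750383 0.08548796] [ 1.79922291e+02 -4.01135116e-02  7.48067207e+01]
```

View pics/s3.png

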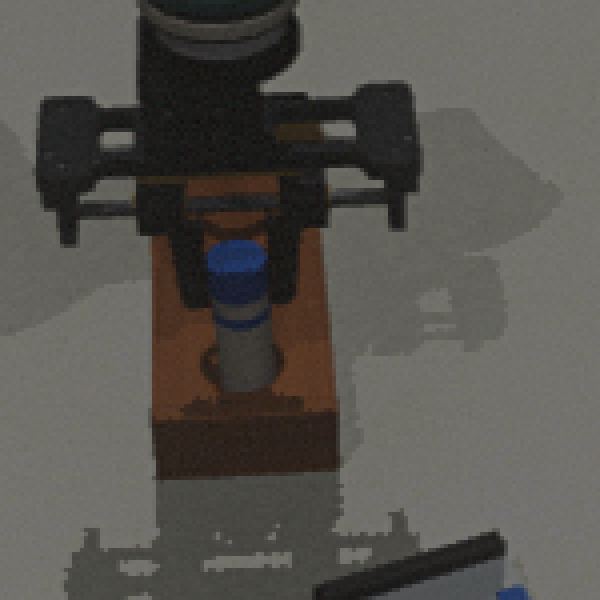

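Blue is inside its hole (hole rim at crop (243,365)). I'll lower in 1 mm steps until contact shows.

```bash
for k in 1; do
python3 -m handwheel '[{"delta_pos":[0,0,-1],"turn":0},{"delta_pos":[0,0,-1],"turn":0}]' | grep -E 'eef|contact'
python3 -m handwheel '[{"delta_pos":[0,0,-1],"turn":0},{"delta_pos":[0,0,-1],"turn":0}]'| grep -E 'eef|contact'
python3 -m handwheel '[{"delta_pos":[0,0,-1],"turn":0},{"delta_pos":[0,0,-1],"turn":0}]'| grep -E 'eef|contact'
done
```

```text
eef_pos: [0.5216, 0.1374, 0.0838]
contact_force: [-1.3, 0.3, -0.3]
eef_pos: [0.5214, 0.1374, 0.0826]
contact_force: [0.1, -0.0, -0.3]
eef_pos: [0.5214, 0.1374, 0.0815]
contact_force: [0.2, -0.6, -0.8]
```

```bash

python3 -m handwheel '[{"delta_pos":[0,0,-1],"turn":0},{"delta_pos":[0,0,-1],"turn":0}]' | grep -E 'eef|contact'
python3 -m handwheel '[{"delta_pos":[0,0,-1],"turn":0},{"delta_pos":[0,0,-1],"turn":0}]'| grep -E 'eef|contact'
python3 - <<'E'
from h import *
s=arm.sense()
w=arm.capture('side');x,y,z=s['eef_pos'];i=cv2.resize(w['img'],None,fx=5,fy=5,interpolation=3)
a=np.linspace(0,6.3,40)
for b,col in((.015,(0,255,0)),(.010,(0,255,255)),(.005,(0,0,255))):
    r=.0165;e=np.array([proj(w,(x+r*np.cos(t),y+r*np.sin(t),b+.095)) for t in a]);cv2.polylines(i,[np.int32(e*5+2)],True,col,1)
cv2.imwrite('pics/s4.png',i[680:1000,1030:1350])
E
```

```text
eef_pos: [0.5214, 0.1374, 0.0805]
contact_force: [-0.0, -0.2, -0.9]
eef_pos: [0.5214, 0.1374, 0.0795]
contact_force: [0.5, 0.7, 0.1]
```

View pics/s4.png

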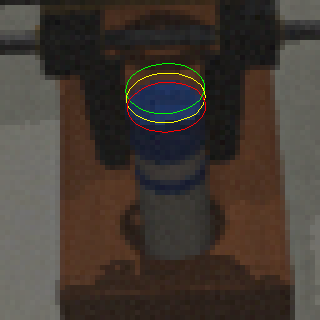

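Cap top lies near the z≈0.008–0.010 circles, so contact is close.

```bash

python3 -m handwheel '[{"delta_pos":[0,0,-1],"turn":0},{"delta_pos":[0,0,-1],"turn":0}]' | grep -E 'eef|contact'
python3 -m handwheel '[{"delta_pos":[0,0,-1],"turn":0},{"delta_pos":[0,0,-1],"turn":0}]'| grep -E 'eef|contact'
python3 -m handwheel '[{"delta_pos":[0,0,-1],"turn":0},{"delta_pos":[0,0,-1],"turn":0}]'| grep -E 'eef|contact'
```

```text
eef_pos: [0.5219, 0.1375, 0.0791]
contact_force: [-0.1, -0.0, 1.9]
eef_pos: [0.5224, 0.1376, 0.0789]
contact_force: [-1.7, -0.3, 6.6]
eef_pos: [0.5232, 0.1377, 0.0786]
contact_force: [-1.8, -0.4, 7.3]
```

```bash

python3 -m handwheel '[{"delta_pos":[0,0,1],"turn":0},{"delta_pos":[0,0,2],"turn":0},{"delta_pos":[0,0,2],"turn":0}]' | grep -E 'eef|contact'
python3 -m handwheel '[{"delta_pos":[0,0,0],"turn":0},{"delta_pos":[0,0,0],"turn":0},{"delta_pos":[0,0,0],"turn":0},{"delta_pos":[0,0,0],"turn":0},{"delta_pos":[0,0,0],"turn":0}]' 0.7
python3 -m handwheel '[{"delta_pos":[0,0,0],"turn":0},{"delta_pos":[0,0,0],"turn":0},{"delta_pos":[0,0,15],"turn":0},{"delta_pos":[0,0,35],"turn":0},{"delta_pos":[0,0,60],"turn":0}]'
python3 -m handwheel '[{"delta_pos":[4,-35,0],"turn":4},{"delta_pos":[8,-70,0],"turn":8},{"delta_pos":[13,-105,0],"turn":12},{"delta_pos":[18,-145,0],"turn":15},{"delta_pos":[23,-185,0],"turn":18}]'
python3 -m handwheel '[{"delta_pos":[5,-40,0],"turn":0},{"delta_pos":[10,-80,0],"turn":0},{"delta_pos":[15,-106,0],"turn":0},{"delta_pos":[15,-106,0],"turn":0},{"delta_pos":[15,-106,0],"turn":0}]'
python3 - <<'E'
from h import *
w=arm.capture('wrist');cv2.imwrite('pics/w3.png',w['img'])
w=arm.capture('side');i=cv2.resize(w['img'][90:370,180:380],None,fx=2,fy=2,interpolation=3);v=np.zeros((560,800,3),np.uint8);v[:,:400]=i;v[:300,400:]=cv2.resize(cv2.imread('pics/w3.png'),(400,300));cv2.imwrite('pics/m1.png',v)
E
```

```text
eef_pos: [0.5215, 0.1374, 0.0787]
contact_force: [-0.7, 0.3, 2.6]
time: 9.43
eef_pos: [0.5214, 0.1373, 0.0785]
tcp_rot: [-180.0, 0.0, 74.8]
contact_force: [-0.1, 0.8, 0.5]
grip_width: 0.696
grasp_force: 0.0
time: 9.85
eef_pos: [0.52, 0.137, 0.1376]
tcp_rot: [-179.8, 0.1, 74.8]
contact_force: [0.8, 0.6, -0.1]
grip_width: 0.702
grasp_force: 0.0
time: 10.27
eef_pos: [0.5446, -0.049, 0.139]
tcp_rot: [180.0, 0.0, 93.0]
contact_force: [1.5, 1.1, 0.2]
grip_width: 0.706
grasp_force: 0.0
time: 10.68
eef_pos: [0.5596, -0.155, 0.1386]
tcp_rot: [-180.0, -0.0, 92.6]
contact_force: [0.3, 0.5, -0.6]
grip_width: 0.7
grasp_force: 0.0
```

View pics/m1.png

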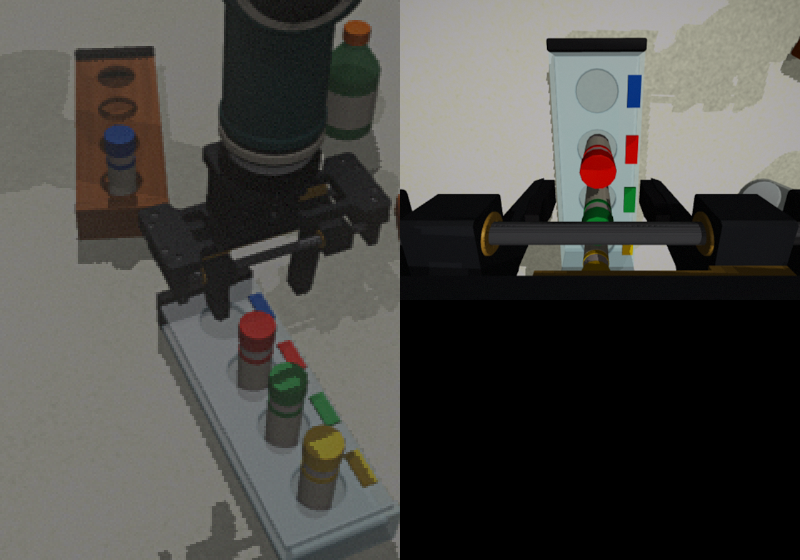

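Blue stands upright in the far hole (crop (120,165)), and the gripper is over red (crop (257,350)). Now pick red.

```bash

python3 -m handwheel '[{"delta_pos":[0,0,-25],"turn":0},{"delta_pos":[0,0,-50],"turn":0},{"delta_pos":[0,0,-63],"turn":0},{"delta_pos":[0,0,-67],"turn":0},{"delta_pos":[0,0,-67],"turn":0}]'
python3 -m handwheel '[{"delta_pos":[0,0,0],"turn":0},{"delta_pos":[0,0,0],"turn":0},{"delta_pos":[0,0,0],"turn":0},{"delta_pos":[0,0,0],"turn":0},{"delta_pos":[0,0,0],"turn":0}]' 0 15
python3 -m handwheel '[{"delta_pos":[0,0,0],"turn":0},{"delta_pos":[0,0,0],"turn":0},{"delta_pos":[0,0,0],"turn":0},{"delta_pos":[0,0,0],"turn":0}]'
python3 -m handwheel '[{"delta_pos":[0,0,15],"turn":0},{"delta_pos":[0,0,40],"turn":0},{"delta_pos":[0,0,70],"turn":0},{"delta_pos":[0,0,100],"turn":0},{"delta_pos":[0,0,120],"turn":0}]'
python3 -m handwheel '[{"delta_pos":[-2,35,0],"turn":-4},{"delta_pos":[-4,70,0],"turn":-8},{"delta_pos":[-6,110,0],"turn":-12},{"delta_pos":[-8,150,0],"turn":-15},{"delta_pos":[-11,190,0],"turn":-18}]'
python3 -m handwheel '[{"delta_pos":[-2,40,0],"turn":0},{"delta_pos":[-4,80,0],"turn":0},{"delta_pos":[-7,120,0],"turn":0},{"delta_pos":[-10,154,0],"turn":0},{"delta_pos":[-10,164,0],"turn":0}]'
python3 -m handwheel '[{"delta_pos":[0,0,0],"turn":0},{"delta_pos":[0,0,-25],"turn":0},{"delta_pos":[0,0,-55],"turn":0},{"delta_pos":[0,0,-80],"turn":0},{"delta_pos":[0,0,-90],"turn":0}]'
```

```text
time: 11.2
eef_pos: [0.5583, -0.1521, 0.0702]
tcp_rot: [-179.8, -0.1, 92.9]
contact_force: [0.0, 0.3, 0.3]
grip_width: 0.699
grasp_force: 0.0
time: 11.62
eef_pos: [0.5602, -0.1539, 0.0727]
tcp_rot: [179.9, 0.0, 92.8]
contact_force: [-0.9, -0.3, 2.6]
grip_width: 0.366
grasp_force: 15.0
time: 11.95
eef_pos: [0.5603, -0.1539, 0.0727]
tcp_rot: [179.9, 0.0, 92.8]
contact_force: [-0.1, -0.3, 5.8]
grip_width: 0.364
grasp_force: 15.0
time: 12.37
eef_pos: [0.5601, -0.1538, 0.1941]
tcp_rot: [179.9, 0.0, 92.8]
contact_force: [0.5, -0.8, 0.4]
grip_width: 0.366
grasp_force: 15.0
time: 12.78
eef_pos: [0.5478, 0.0378, 0.1912]
tcp_rot: [-180.0, 0.0, 74.6]
contact_force: [0.8, 0.3, -1.0]
grip_width: 0.362
grasp_force: 15.0
time: 13.2
eef_pos: [0.5373, 0.2046, 0.1911]
tcp_rot: [-179.9, -0.1, 75.0]
contact_force: [-0.8, -0.5, -1.0]
grip_width: 0.362
grasp_force: 15.0
time: 13.62
eef_pos: [0.5358, 0.1976, 0.0974]
tcp_rot: [-179.7, 0.3, 74.7]
contact_force: [-1.5, -0.1, -0.9]
grip_width: 0.36
grasp_force: 15.0
```

```bash

python3 -m handwheel '[{"delta_pos":[0,0,-8],"turn":0},{"delta_pos":[0,0,-16],"turn":0},{"delta_pos":[0,0,-22],"turn":0},{"delta_pos":[0,0,-25],"turn":0},{"delta_pos":[0,0,-25],"turn":0}]'
python3 -m handwheel '[{"delta_pos":[0,0,-1],"turn":0},{"delta_pos":[0,0,-2],"turn":0},{"delta_pos":[0,0,-2],"turn":0}]' | grep -E 'eef|contact'
python3 -m handwheel '[{"delta_pos":[0,0,-1],"turn":0},{"delta_pos":[0,0,-1],"turn":0}]'| grep -E 'eef|contact'
python3 -m handwheel '[{"delta_pos":[0,0,-1],"turn":0},{"delta_pos":[0,0,-1],"turn":0}]'| grep -E 'eef|contact'
```

```text
time: 14.03
eef_pos: [0.5389, 0.2002, 0.0768]
tcp_rot: [180.0, -0.0, 74.8]
contact_force: [-0.5, -0.3, -0.4]
grip_width: 0.36
grasp_force: 15.0
eef_pos: [0.539, 0.2006, 0.0753]
contact_force: [0.4, 0.0, -0.8]
eef_pos: [0.5387, 0.2005, 0.0739]
contact_force: [-0.5, 0.1, -0.4]
eef_pos: [0.5387, 0.2005, 0.0728]
contact_force: [0.1, -0.1, -0.2]
```

```bash

python3 -m handwheel '[{"delta_pos":[0,0,-1],"turn":0},{"delta_pos":[0,0,-1],"turn":0}]' | grep -E 'eef|contact'
python3 -m handwheel '[{"delta_pos":[0,0,-1],"turn":0},{"delta_pos":[0,0,-1],"turn":0}]'| grep -E 'eef|contact'
```

```text
eef_pos: [0.5391, 0.2007, 0.0727]
contact_force: [-1.8, -0.2, 5.1]
eef_pos: [0.5395, 0.201, 0.0727]
contact_force: [-1.9, 0.5, 9.3]
```

Red is on the floor. Release it, move to green, grasp and lift.

```bash

python3 -m handwheel '[{"delta_pos":[0,0,1],"turn":0},{"delta_pos":[0,0,1],"turn":0}]' | grep -E 'eef|contact'
python3 -m handwheel '[{"delta_pos":[0,0,0],"turn":0},{"delta_pos":[0,0,0],"turn":0},{"delta_pos":[0,0,0],"turn":0},{"delta_pos":[0,0,0],"turn":0},{"delta_pos":[0,0,0],"turn":0}]' 0.7 | grep -E 'eef|grip'
python3 -m handwheel '[{"delta_pos":[0,0,0],"turn":0},{"delta_pos":[0,0,0],"turn":0},{"delta_pos":[0,0,17],"turn":0},{"delta_pos":[0,0,40],"turn":0},{"delta_pos":[0,0,67],"turn":0}]'| grep -E 'eef|grip'
python3 -m handwheel '[{"delta_pos":[2,-35,0],"turn":4},{"delta_pos":[4,-70,0],"turn":8},{"delta_pos":[6,-110,0],"turn":12},{"delta_pos":[9,-150,0],"turn":15},{"delta_pos":[11,-190,0],"turn":18}]'| grep -E 'eef|grip'
python3 -m handwheel '[{"delta_pos":[2,-40,0],"turn":0},{"delta_pos":[5,-80,0],"turn":0},{"delta_pos":[8,-120,0],"turn":0},{"delta_pos":[11,-160,0],"turn":0},{"delta_pos":[13,-200,0],"turn":0}]'| grep -E 'eef|grip'
python3 -m handwheel '[{"delta_pos":[0,-28,0],"turn":0},{"delta_pos":[0,-28,0],"turn":0},{"delta_pos":[0,-28,0],"turn":0}]'| grep -E 'eef|tcp'
python3 -m handwheel '[{"delta_pos":[0,0,-25],"turn":0},{"delta_pos":[0,0,-50],"turn":0},{"delta_pos":[0,0,-63],"turn":0},{"delta_pos":[0,0,-67],"turn":0},{"delta_pos":[0,0,-67],"turn":0}]'
python3 -m handwheel '[{"delta_pos":[0,0,0],"turn":0},{"delta_pos":[0,0,0],"turn":0},{"delta_pos":[0,0,0],"turn":0},{"delta_pos":[0,0,0],"turn":0},{"delta_pos":[0,0,0],"turn":0}]' 0 15
python3 -m handwheel '[{"delta_pos":[0,0,0],"turn":0},{"delta_pos":[0,0,0],"turn":0},{"delta_pos":[0,0,0],"turn":0},{"delta_pos":[0,0,0],"turn":0}]'
python3 -m handwheel '[{"delta_pos":[0,0,15],"turn":0},{"delta_pos":[0,0,40],"turn":0},{"delta_pos":[0,0,70],"turn":0},{"delta_pos":[0,0,100],"turn":0},{"delta_pos":[0,0,120],"turn":0}]'
python3 - <<'E'
from h import *
w=arm.capture('side');i=cv2.resize(w['img'][90:370,180:380],None,fx=2,fy=2,interpolation=3);cv2.imwrite('pics/m2.png',i)
E
```

```text
eef_pos: [0.5392, 0.2007, 0.0727]
contact_force: [-1.8, -0.1, 5.8]
eef_pos: [0.5382, 0.2002, 0.0712]
grip_width: 0.691
eef_pos: [0.537, 0.1999, 0.1376]
grip_width: 0.698
eef_pos: [0.5495, 0.0089, 0.139]
grip_width: 0.697
eef_pos: [0.5625, -0.1917, 0.1389]
grip_width: 0.704
eef_pos: [0.5623, -0.2191, 0.1385]
tcp_rot: [-180.0, -0.0, 92.6]
time: 17.45
eef_pos: [0.5614, -0.2159, 0.0701]
tcp_rot: [-179.8, -0.1, 92.9]
contact_force: [0.3, 0.8, 0.0]
grip_width: 0.701
grasp_force: 0.0
time: 17.87
eef_pos: [0.5632, -0.2179, 0.0728]
tcp_rot: [179.9, 0.0, 92.8]
contact_force: [0.7, 0.2, 2.4]
grip_width: 0.36
grasp_force: 15.0
time: 18.2
eef_pos: [0.5633, -0.218, 0.0727]
tcp_rot: [179.9, 0.0, 92.8]
contact_force: [-0.5, 0.2, 5.4]
grip_width: 0.363
grasp_force: 15.0
time: 18.62
eef_pos: [0.5631, -0.2179, 0.194]
tcp_rot: [179.9, 0.0, 92.8]
contact_force: [0.4, -0.5, -0.7]
grip_width: 0.362
grasp_force: 15.0
```

View pics/m2.png

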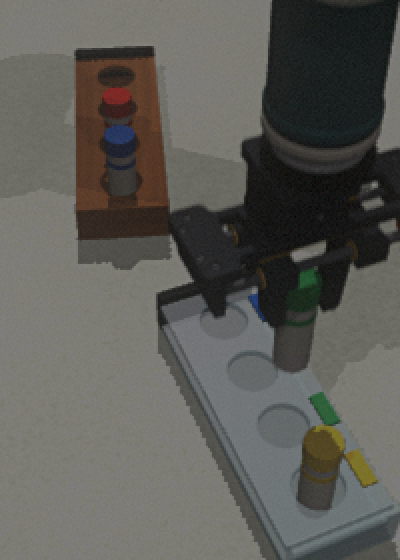

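Red (117,105) stands next to blue (120,155) in the wood rack, and green (300,320) is held. Now place green.

```bash

python3 -m handwheel '[{"delta_pos":[0,35,0],"turn":-4},{"delta_pos":[-1,70,0],"turn":-8},{"delta_pos":[-2,110,0],"turn":-12},{"delta_pos":[-2,150,0],"turn":-15},{"delta_pos":[-3,190,0],"turn":-18}]'| grep -E 'eef|grip'
python3 -m handwheel '[{"delta_pos":[0,40,0],"turn":0},{"delta_pos":[-1,80,0],"turn":0},{"delta_pos":[-2,120,0],"turn":0},{"delta_pos":[-2,160,0],"turn":0},{"delta_pos":[-3,200,0],"turn":0}]'| grep -E 'eef|grip'
python3 -m handwheel '[{"delta_pos":[0,40,0],"turn":0},{"delta_pos":[-1,75,0],"turn":0},{"delta_pos":[-1,91,0],"turn":0},{"delta_pos":[-1,91,0],"turn":0},{"delta_pos":[-1,91,0],"turn":0}]'| grep -E 'eef|grip'
python3 -m handwheel '[{"delta_pos":[0,0,-20],"turn":0},{"delta_pos":[0,0,-45],"turn":0},{"delta_pos":[0,0,-70],"turn":0},{"delta_pos":[0,0,-85],"turn":0},{"delta_pos":[0,0,-90],"turn":0}]'| grep -E 'eef|contact'
python3 -m handwheel '[{"delta_pos":[0,0,-8],"turn":0},{"delta_pos":[0,0,-16],"turn":0},{"delta_pos":[0,0,-22],"turn":0},{"delta_pos":[0,0,-25],"turn":0},{"delta_pos":[0,0,-25],"turn":0}]'| grep -E 'eef|contact'
python3 -m handwheel '[{"delta_pos":[0,0,-1],"turn":0},{"delta_pos":[0,0,-2],"turn":0},{"delta_pos":[0,0,-3],"turn":0},{"delta_pos":[0,0,-3],"turn":0}]' | grep -E 'eef|contact'
python3 -m handwheel '[{"delta_pos":[0,0,-1],"turn":0},{"delta_pos":[0,0,-1],"turn":0}]'| grep -E 'eef|contact'
python3 -m handwheel '[{"delta_pos":[0,0,-1],"turn":0},{"delta_pos":[0,0,-1],"turn":0}]'| grep -E 'eef|contact'
```

```text
eef_pos: [0.5586, -0.0261, 0.1904]
grip_width: 0.36
eef_pos: [0.5555, 0.1741, 0.1904]
grip_width: 0.362
eef_pos: [0.5549, 0.2634, 0.1905]
grip_width: 0.363
eef_pos: [0.5532, 0.2599, 0.0978]
contact_force: [-0.5, -0.4, -0.0]
eef_pos: [0.5555, 0.2632, 0.0764]
contact_force: [0.0, -0.4, -0.5]
eef_pos: [0.5556, 0.2636, 0.0739]
contact_force: [0.1, 0.6, -1.1]
eef_pos: [0.5557, 0.2635, 0.0729]
contact_force: [-0.0, 0.5, -0.1]
eef_pos: [0.5561, 0.2639, 0.0728]
contact_force: [-0.4, 0.5, 4.3]
```

Green is on the floor. Release it, move to yellow, grasp and lift.

```bash

python3 -m handwheel '[{"delta_pos":[0,0,0],"turn":0},{"delta_pos":[0,0,0],"turn":0},{"delta_pos":[0,0,0],"turn":0},{"delta_pos":[0,0,0],"turn":0},{"delta_pos":[0,0,0],"turn":0}]' 0.7 | grep -E 'eef|grip'
python3 -m handwheel '[{"delta_pos":[0,0,0],"turn":0},{"delta_pos":[0,0,0],"turn":0},{"delta_pos":[0,0,17],"turn":0},{"delta_pos":[0,0,40],"turn":0},{"delta_pos":[0,0,67],"turn":0}]'| grep -E 'eef|grip'
python3 -m handwheel '[{"delta_pos":[0,-35,0],"turn":4},{"delta_pos":[1,-70,0],"turn":8},{"delta_pos":[2,-110,0],"turn":12},{"delta_pos":[3,-150,0],"turn":15},{"delta_pos":[3,-190,0],"turn":18}]'| grep -E 'eef|grip'
python3 -m handwheel '[{"delta_pos":[0,-40,0],"turn":0},{"delta_pos":[1,-80,0],"turn":0},{"delta_pos":[2,-120,0],"turn":0},{"delta_pos":[3,-160,0],"turn":0},{"delta_pos":[3,-200,0],"turn":0}]'| grep -E 'eef|grip'
python3 -m handwheel '[{"delta_pos":[0,-40,0],"turn":0},{"delta_pos":[1,-80,0],"turn":0},{"delta_pos":[2,-120,0],"turn":0},{"delta_pos":[2,-155,0],"turn":0},{"delta_pos":[2,-155,0],"turn":0}]'| grep -E 'eef|tcp'
python3 -m handwheel '[{"delta_pos":[0,0,-25],"turn":0},{"delta_pos":[0,0,-50],"turn":0},{"delta_pos":[0,0,-63],"turn":0},{"delta_pos":[0,0,-67],"turn":0},{"delta_pos":[0,0,-67],"turn":0}]'
python3 -m handwheel '[{"delta_pos":[0,0,0],"turn":0},{"delta_pos":[0,0,0],"turn":0},{"delta_pos":[0,0,0],"turn":0},{"delta_pos":[0,0,0],"turn":0},{"delta_pos":[0,0,0],"turn":0}]' 0 15
python3 -m handwheel '[{"delta_pos":[0,0,0],"turn":0},{"delta_pos":[0,0,0],"turn":0},{"delta_pos":[0,0,0],"turn":0},{"delta_pos":[0,0,0],"turn":0}]'
python3 -m handwheel '[{"delta_pos":[0,0,15],"turn":0},{"delta_pos":[0,0,40],"turn":0},{"delta_pos":[0,0,70],"turn":0},{"delta_pos":[0,0,100],"turn":0},{"delta_pos":[0,0,120],"turn":0}]'
python3 - <<'E'
from h import *
w=arm.capture('side');i=cv2.resize(w['img'][90:370,180:380],None,fx=2,fy=2,interpolation=3);cv2.imwrite('pics/m3.png',i)
E
```

```text
eef_pos: [0.5554, 0.2632, 0.0714]
grip_width: 0.697
eef_pos: [0.5541, 0.2627, 0.1374]
grip_width: 0.701
eef_pos: [0.5585, 0.0719, 0.139]
grip_width: 0.697
eef_pos: [0.5614, -0.1286, 0.139]
grip_width: 0.7
eef_pos: [0.5635, -0.2881, 0.1391]
tcp_rot: [179.9, 0.2, 92.5]
time: 23.92
eef_pos: [0.5624, -0.2804, 0.07]
tcp_rot: [-179.8, -0.1, 92.8]
contact_force: [-0.5, 0.2, -0.7]
grip_width: 0.698
grasp_force: 0.0
time: 24.33
eef_pos: [0.5642, -0.2818, 0.0728]
tcp_rot: [179.9, 0.1, 92.8]
contact_force: [-0.9, 1.1, 3.9]
grip_width: 0.361
grasp_force: 15.0
time: 24.67
eef_pos: [0.5642, -0.2821, 0.0728]
tcp_rot: [179.9, 0.1, 92.8]
contact_force: [-0.3, 0.8, 5.1]
grip_width: 0.358
grasp_force: 15.0
time: 25.08
eef_pos: [0.5641, -0.2819, 0.1941]
tcp_rot: [179.9, 0.1, 92.8]
contact_force: [0.9, -0.1, 0.0]
grip_width: 0.364
grasp_force: 15.0
```

View pics/m3.png

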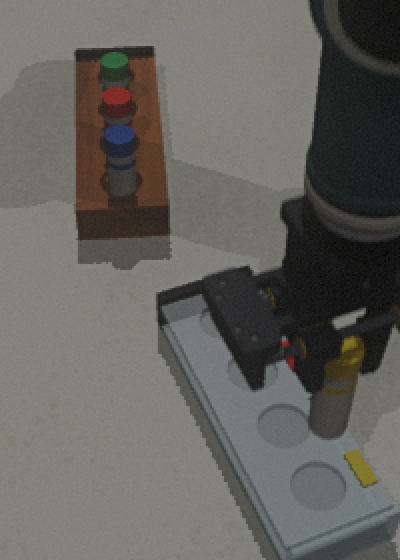

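Green, red and blue stand in the wood rack, and yellow (340,390) is held. Now place yellow.

```bash

python3 -m handwheel '[{"delta_pos":[0,35,0],"turn":-4},{"delta_pos":[0,70,0],"turn":-8},{"delta_pos":[1,110,0],"turn":-12},{"delta_pos":[2,150,0],"turn":-15},{"delta_pos":[2,190,0],"turn":-18}]'| grep -E 'eef|grip'
python3 -m handwheel '[{"delta_pos":[0,40,0],"turn":0},{"delta_pos":[1,80,0],"turn":0},{"delta_pos":[2,120,0],"turn":0},{"delta_pos":[3,160,0],"turn":0},{"delta_pos":[3,200,0],"turn":0}]'| grep -E 'eef|grip'
python3 -m handwheel '[{"delta_pos":[0,40,0],"turn":0},{"delta_pos":[1,80,0],"turn":0},{"delta_pos":[2,120,0],"turn":0},{"delta_pos":[3,160,0],"turn":0},{"delta_pos":[3,200,0],"turn":0}]'| grep -E 'eef|grip'
python3 -m handwheel '[{"delta_pos":[0,17,0],"turn":0},{"delta_pos":[0,17,0],"turn":0},{"delta_pos":[0,17,0],"turn":0}]'| grep -E 'eef|grip'
python3 -m handwheel '[{"delta_pos":[0,0,-20],"turn":0},{"delta_pos":[0,0,-45],"turn":0},{"delta_pos":[0,0,-70],"turn":0},{"delta_pos":[0,0,-85],"turn":0},{"delta_pos":[0,0,-90],"turn":0}]'| grep -E 'eef|contact'
python3 -m handwheel '[{"delta_pos":[0,0,-8],"turn":0},{"delta_pos":[0,0,-16],"turn":0},{"delta_pos":[0,0,-22],"turn":0},{"delta_pos":[0,0,-25],"turn":0},{"delta_pos":[0,0,-25],"turn":0}]'| grep -E 'eef|contact'
python3 -m handwheel '[{"delta_pos":[0,0,-1],"turn":0},{"delta_pos":[0,0,-2],"turn":0},{"delta_pos":[0,0,-3],"turn":0},{"delta_pos":[0,0,-3],"turn":0}]' | grep -E 'eef|contact'
python3 -m handwheel '[{"delta_pos":[0,0,-1],"turn":0},{"delta_pos":[0,0,-1],"turn":0}]'| grep -E 'eef|contact'
python3 -m handwheel '[{"delta_pos":[0,0,-1],"turn":0},{"delta_pos":[0,0,-1],"turn":0}]'| grep -E 'eef|contact'
```

```text
eef_pos: [0.5647, -0.09, 0.1905]
grip_width: 0.362
eef_pos: [0.5677, 0.1102, 0.1905]
grip_width: 0.364
eef_pos: [0.5707, 0.3101, 0.1903]
grip_width: 0.362
eef_pos: [0.5708, 0.3255, 0.1903]
grip_width: 0.366
eef_pos: [0.5693, 0.3217, 0.0976]
contact_force: [-1.1, -0.7, -0.7]
eef_pos: [0.5715, 0.3252, 0.0764]
contact_force: [0.0, 0.0, -1.0]
eef_pos: [0.5717, 0.3256, 0.074]
contact_force: [-0.5, 1.2, -0.3]
eef_pos: [0.5717, 0.3256, 0.073]
contact_force: [-0.3, 0.3, 0.2]
eef_pos: [0.5721, 0.3259, 0.0729]
contact_force: [-1.0, 0.1, 4.2]
```

Release, rise, move clear to see the rack, and check.

```bash

python3 -m handwheel '[{"delta_pos":[0,0,0],"turn":0},{"delta_pos":[0,0,0],"turn":0},{"delta_pos":[0,0,0],"turn":0},{"delta_pos":[0,0,0],"turn":0},{"delta_pos":[0,0,0],"turn":0}]' 0.7 | grep -E 'eef|grip'
python3 -m handwheel '[{"delta_pos":[0,0,0],"turn":0},{"delta_pos":[0,0,0],"turn":0},{"delta_pos":[0,0,17],"turn":0},{"delta_pos":[0,0,50],"turn":0},{"delta_pos":[0,0,90],"turn":0}]'| grep -E 'eef|grip'
python3 -m handwheel '[{"delta_pos":[0,0,40],"turn":0},{"delta_pos":[0,-30,80],"turn":0},{"delta_pos":[-10,-60,120],"turn":0},{"delta_pos":[-30,-90,140],"turn":0},{"delta_pos":[-60,-95,150],"turn":0}]'| grep -E 'eef|grip'
python3 -m handwheel '[{"delta_pos":[0,0,0],"turn":0},{"delta_pos":[0,0,0],"turn":0},{"delta_pos":[0,0,0],"turn":0}]'
python3 - <<'E'
from h import *
w=arm.capture('wrist');s=arm.capture('side');a=np.linspace(0,6.3,40);o=[]
for c in(w,s):
    i=cv2.resize(c['img'],None,fx=3,fy=3,interpolation=3)
    for x,y in((.5722,.3255),(.5556,.2627),(.539,.1999),(.5224,.137)):
        for r,z in((.0165,.105),(.023,.038)):
            e=np.array([proj(c,(x+r*np.cos(t),y+r*np.sin(t),z)) for t in a]);cv2.polylines(i,[np.int32(e*3+1)],True,(255,255,0),1)
    o.append(i)
v=np.zeros((600,800,3),np.uint8);v[:,:500]=cv2.resize(o[0][:1000,400:1234],(500,600));v[:600,500:]=o[1][300:900,550:850]
cv2.imwrite('pics/f.png',v)
E
```

```text
eef_pos: [0.5714, 0.3252, 0.0713]
grip_width: 0.693
eef_pos: [0.5691, 0.3241, 0.1588]
grip_width: 0.7
eef_pos: [0.5161, 0.2293, 0.3139]
grip_width: 0.7
time: 29.63
eef_pos: [0.5137, 0.2314, 0.3105]
tcp_rot: [180.0, -0.0, 74.8]
contact_force: [0.3, 0.1, -0.6]
grip_width: 0.696
grasp_force: 0.0
```

View pics/f.png

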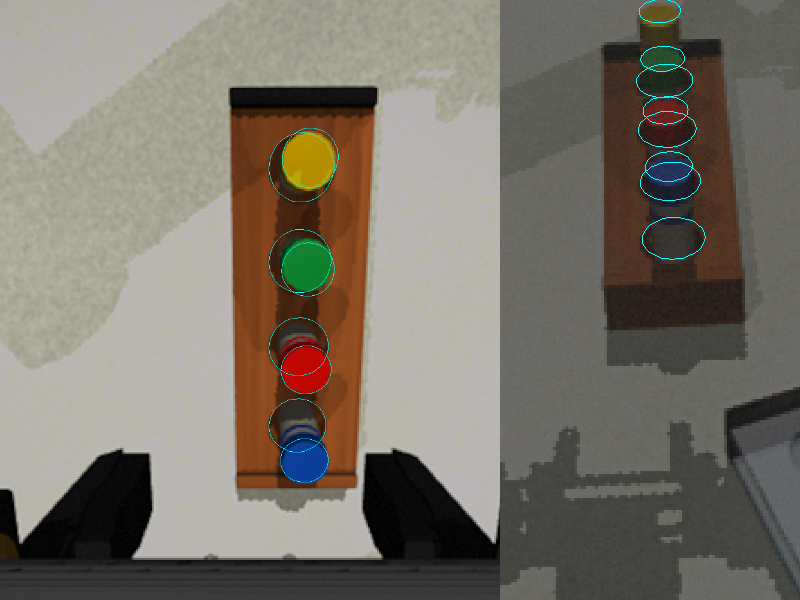

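From the black end, yellow, green, red and blue stand upright and every cap lies on its predicted circle.

```bash
python3 -c "
from bench import arm
print(arm.job_done())"
```

```text
the job is handed in; nothing more can be done
None
```

All four tubes stand upright in the wooden rack in reverse order (yellow, green, red, blue from its black end), each set down gently and released, and the job was handed in at about 30 s; no verdict was returned.

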